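# Hold the comparator's lift lever in the green

### The job

A steel shaft has been left under the comparator's lift lever and stops it from going down: take it out and lay it flat in the blue parts tray. Then, with the fingertips, press the lever's yellow pad down until the pointer stands in the green field of the scale, never into the red, and keep it held there so that the gauge block under the raised stylus can be changed: the program finishes while still pressing, without letting go. Leave the loupe, the steel roller, the setting ring and the gauge block where they are.

Things in the scene. Friction and masses are not known exactly. Their poses are not given: they have to be found in the camera images.
- comparator: bench comparator, fixed, grey base 120 x 80 x 14 mm; origin at the centre of its underside; x points from the lever's pad to the column at the back, y to the left, z up. Lever hinge across at x -35, z 85 mm. Keep clear: the cheeks of the hinge and over it a drum scale (x -60 to -10 mm) with pointer, up to z 195 mm; behind, stylus spindle (x +10) and column (x +46), up to z 185 mm.
- lift_lever (a joint): lever bar 12 mm wide, 10 mm thick, reaching 164 mm forward (comparator's -x) from its hinge. 0 = rest (front sloping up 0.13 rad), grows as the pad goes down, hard stop 0.37. Pointer in the green: 0.215 to 0.305 rad (middle 0.26), red above. It springs back: about 2 N on the pad start it, 8 N hold it at 0.26, 10 N at the stop.
- lever_pad (a point): centre of the slightly domed top of the yellow press pad (36 mm across, 8 mm high) near the lever's front end, 150 mm from the hinge; moves with the lever. At rest 117 mm above the granite, at 0.26 rad 78 mm (72 to 85 mm over the green field). Its path is almost straight down (shifts under 5 mm along the lever).
- lever_foot (a point): underside of the 14 mm rubber foot of the stop screw that hangs from the lever, 125 mm from the hinge; 46 mm above the granite at rest, about 14 mm above it at 0.26 rad. The shaft lies under it and blocks it.
- shaft: loose stepped steel shaft, 110 mm long, 25 mm greatest diameter, 0.13 to 0.27 kg, lying on the granite across and under the lever's foot, its middle about 36 mm to the left of the lever (comparator's +y). y axis along the shaft; origin at mid length, on its underside at the start.
- shaft_mid (a point): centre of the shaft, on its axis at mid length (12.5 mm above the surface it lies on)
- tray: loose blue parts tray, open on top, 112 x 162 mm over the rim, 26 mm high; inside 94 mm (its x) x 144 mm (its y), floor 3 mm thick; origin under the centre of its floor. The shaft fits only along the tray's y.
- gauge_block: steel gauge block 35 x 18 x 9 mm lying on the comparator's anvil under the stylus, bystander
- loupe: black eyepiece loupe, 39 mm across, 38 mm high, bystander; origin at the underside
- steel_roller_0: steel roller standing upright, 20 mm across, 24 mm high, bystander; origin at the underside
- setting_ring: steel setting ring lying flat, 50 mm across, 15 mm high, bystander; origin at the underside

How it is judged:
On the way, in this order (a step that is already met when the one before it is completed fails the run):
1. the shaft lies flat in the tray, released (x of shaft_mid in the frame of tray between -0.042 and 0.042 m and y of shaft_mid in the frame of tray between -0.03 and 0.03 m and z of shaft_mid in the frame of tray between 0.005 and 0.022 m and linear speed of shaft below 0.02 m/s and contact force between the fingers and shaft below 0.05 N), for 0.2 s.
2. the fingertips hold the lever with the pointer in the green (value of joint lift_lever between 0.215 and 0.305 rad and contact force between the fingers and lift_lever between 2 and 25 N), for 0.5 s.
At the end, for the whole second after the job is handed in: The shaft lies flat in the tray, released and at rest (its centre within 42 mm across and 30 mm along of the tray's centre and under 22 mm above the tray's underside); the lever stands still between 0.215 and 0.305 rad (pointer in the green), held there by the fingertips with 2 to 25 N (all of step 1 and all of step 2 and velocity of joint lift_lever between -0.1 and 0.1 rad/s); the arm keeps its last pose, push and grip.
It fails at once if the lever is pressed well into the red (over 0.325 rad) (value of joint lift_lever above 0.325 rad).
It fails at once if the black loupe is moved more than 25 mm (distance of loupe from where it was at the start of the episode above 0.025 m).
It fails at once if the steel roller is moved more than 25 mm (distance of steel_roller_0 from where it was at the start of the episode above 0.025 m).
It fails at once if the setting ring is moved more than 25 mm (distance of setting_ring from where it was at the start of the episode above 0.025 m).
It fails at once if the gauge block is moved more than 15 mm (distance of gauge_block from where it was at the start of the episode above 0.015 m).
It also fails if it takes over 51 s, if anything falls off the work surface, if the arm or the gripper's body presses on something with over 40 N, if the wrist force passes 120 N, or if a joint passes its speed limit or range.

### The arm

A 6-joint arm with a two-finger parallel gripper is mounted at the origin on a cart in front of the work surface, level with it; the furniture and walls round the work are solid. World frame = base frame: x ahead of the robot, y to its left, z up, the work surface at z = 0. Lengths are in m, angles in rad, forces in N, time in s.
With the tool pointing down it reaches from about 0.3 to 0.85 m from the base axis. Payload 4.2 kg.
Tool frame: the origin (TCP) lies where the fingers leave the gripper's body, on its centre line; the fingertips stand 78 mm ahead of it and the grasp point (between the pads) lies 60 mm ahead of it; z points along the fingers, y is the line along which they close (so a half turn about z gives the same grasp; the last joint's range is limited). The gripper opens to 91 mm and grips with 3 to 60 N. Pads are 32 mm wide; open, the fingers measure 118 mm over their backs; the gripper's body (76 mm by 178 mm) begins 60 mm behind the grasp point.
Start: joints at [-1.309, 0.32, 1.565, -0, 1.257, -0.02], TCP at [0.16, -0.552, 0.292] pointing down, gripper open.
Joint ranges: [-3.11, 3.11], [-0.84, 2.01], [0.21, 2.61], [-1.34, 4.49], [0.05, 2.63], [-2.56, 2.56]. Speed limits (rad/s): [2.57, 2.57, 3.14, 3.14, 3.14, 3.14].

### API

Orientations are given as a 3x3 rotation matrix whose columns are the frame's x, y, z axes.
In Python, from bench import env, cams, probe_bus gives the robot as it stands (env), with the cameras (cams) and the readings (probe_bus).
- The arm moves only by the tool tcp_steps, called after ">>>" as name(argument=value, ...), one argument or row to a line, values as JSON. Schema: {"type":"object","properties":{"rows":{"type":"object","properties":{"motion":{"type":"array","items":{"type":"array","items":{"type":"number"},"minItems":7,"maxItems":7},"minItems":1,"maxItems":8}},"additionalProperties":false,"required":["motion"]},"squeeze":{"type":"number"},"only":{"type":"string"},"quiet":{"type":"boolean"},"lines":{"type":"string"}},"required":["rows"],"additionalProperties":false}. rows is an object whose key "motion" holds a list of rows, 1 to 8 of them, each of 7 numbers: a rotation vector rx, ry, rz in parts of the range, where 1.0 means pi/2 rad, then dx, dy, dz in normalised numbers (1 is 0.4 m), then the opening from 0.0 (shut) to 1.0 (fully open); each row is the pose to reach, as a shift and turn from the pose commanded when the call began, along the tool's axes at that moment; what a row does not reach only later rows make up. A row lasts 1/12 s, in which the tool goes at most 0.0417 m and 0.125 rad, less where a joint would pass 70% of its speed; a pose out of reach is approached as far as the arm can. The fingers move at their own pace and stop on an object; squeeze is the grip in N (left out, the last holds). Time passes only in rows, so rows that do not move let the fingers close. The tool returns the time, the measured TCP pose, the force, the opening and the grip force at its end. only (a regular expression) keeps the lines of the reply that match it, lines (a string "A,B") keeps lines A to B, and quiet returns only ok. A shift or turn number past 1, either way, is cut back to 1. Input that does not fit is refused with a message, and nothing moves.
- probe_bus.state(): the state, without advancing time (a new reading comes with each control period).
- cams.get_image(name): name is "side" or "top" or "wrist"; returns a dict with "image" (400x640x3 uint8, red, green, blue), "z_map" (400x640 float32, m along the optical axis (not along the pixel's ray), 0 where there is no reading), "intrinsics" (3x3 intrinsics, pixels), "D" ([k1, k2, p1, p2, k3] as OpenCV has them; the pictures are not rectified), "T" (4x4, takes a point from camera to world coordinates). Camera axes: x right, y down, z forward; pixel columns grow to the right and rows downward; lengths in m; the calibration is good to about 2 mm. A picture is of the moment at which its call begins.
- env.sign_off(): hands the job in; it is judged then, once.
The state is a dict: "time_s": time; "joints": joint angles; "dq": joint speeds; "tau": joint torques, N m; "position": TCP position; "orientation": TCP orientation; "wrist_force": force on the tool from outside, world axes, zero at the start; "wrist_torque": the same for the moment, N m; "width": opening from 0.0 (shut) to 1.0 (fully open); "grip_force": force on a finger pad.
Only numpy, scipy, OpenCV 4.12 (cv2) and the standard library are available. Lean on these libraries where they do the work, as an engineer would, in place of code of your own. Each camera call takes 0.05 s, during which the arm holds its last target. There are 200 camera calls.

## Working session

There is one attempt and no reset: what is moved stays moved. The work goes in short steps, Python scripts to look and compute and a tool call to move; the robot and the scene stay as the last step left them, time stands still between calls to the robot, and variables do not carry over. Pictures are saved under pics/ and viewed, at most 10 in all, crops included, and the job is handed in when it is done.

```bash
ls; mkdir -p pics; cat > h.py <<'E'
import numpy as np, cv2
from bench import env, cams, probe_bus
def grab(n,save=None):
    d=cams.get_image(n)
    if save: cv2.imwrite(f'pics/{save}.png',d['image'][:,:,::-1])
    return d
def ray(d,uv):
    p=cv2.undistortPoints(np.array(uv,float).reshape(-1,1,2),d['intrinsics'],np.array(d['D'],float)).reshape(-1,2)
    r=np.c_[p,np.ones(len(p))]@d['T'][:3,:3].T
    return d['T'][:3,3],r
def onplane(d,uv,z):
    o,r=ray(d,uv); return o+r*((z-o[2])/r[:,2])[:,None]
def cloud(d):
    v,u=np.mgrid[0:400,0:640]; uv=np.c_[u.ravel(),v.ravel()]
    o,_=ray(d,[[0,0]]); p=cv2.undistortPoints(uv.astype(float).reshape(-1,1,2),d['intrinsics'],np.array(d['D'],float)).reshape(-1,2)
    z=d['z_map'].ravel()[:,None]
    return ((np.c_[p,np.ones(len(p))]*z)@d['T'][:3,:3].T+o).reshape(400,640,3)
def tri(d1,u1,d2,u2):
    o1,r1=ray(d1,[u1]);o2,r2=ray(d2,[u2]);A=np.c_[r1[0],-r2[0]]
    s=np.linalg.lstsq(A,o2-o1,rcond=None)[0];a=o1+s[0]*r1[0];b=o2+s[1]*r2[0]
    return (a+b)/2,np.linalg.norm(a-b)
E
python3 - <<'E'
from h import *
for n in('top','side'):
    d=grab(n,n+'0'); np.set_printoptions(precision=3,suppress=True); print(n,d['T'],d['intrinsics'][0])
s=probe_bus.state();print(s['time_s'],s['position'],s['orientation'],s['wrist_force'])
E
```

```text
bench.py
pics
top [[-0.006 -0.99   0.143  0.386]
 [-1.     0.01   0.028 -0.059]
 [-0.029 -0.142 -0.989  1.098]
 [ 0.     0.     0.     1.   ]] [436.422   0.    316.694]
side [[ 0.998  0.039 -0.043  0.564]
 [ 0.058 -0.6    0.798 -0.727]
 [ 0.006 -0.799 -0.602  0.617]
 [ 0.     0.     0.     1.   ]] [391.935   0.    324.256]
0.1 [ 0.16  -0.552  0.292] [[ 0.961  0.278 -0.   ]
 [ 0.278 -0.961  0.002]
 [ 0.    -0.002 -1.   ]] [-0.187  0.661 -0.593]
```

View pics/top0.png

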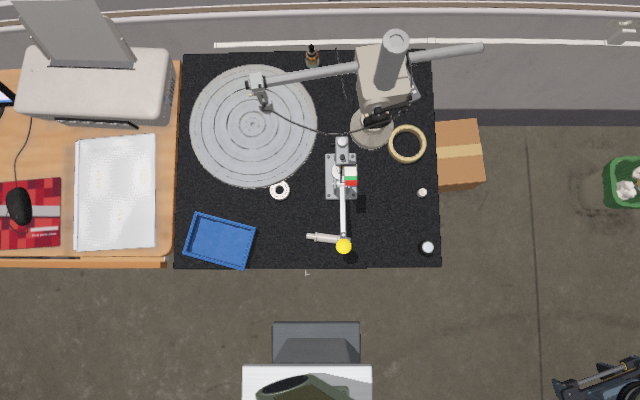

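View pics/side0.png

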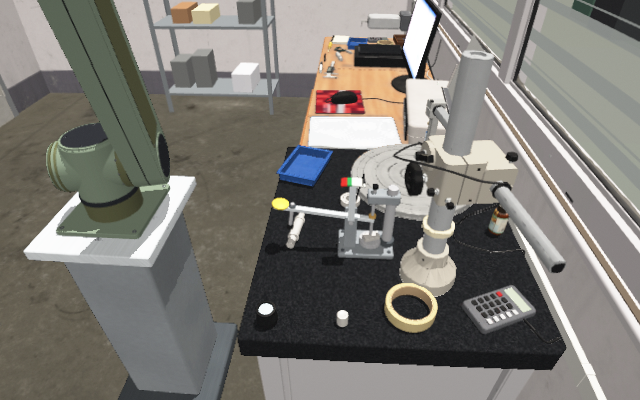

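Top view: lever pad at about (343,246), shaft from (307,237) to beneath the lever at about (338,240), tray centre at (219,241), loupe at (428,248), roller at (422,192) and ring at (280,190). The side view shows the pad at (280,204) and the shaft at (295,230).

```bash
python3 - <<'E'
from h import *
np.set_printoptions(precision=4,suppress=True)
t=grab('top');s=grab('side')
def blob(d,lo,hi,roi):
    m=cv2.inRange(cv2.cvtColor(d['image'],cv2.COLOR_RGB2HSV),lo,hi);k=np.zeros_like(m);x0,y0,x1,y1=roi;k[y0:y1,x0:x1]=m[y0:y1,x0:x1]
    return k
Y=((20,120,120),(35,255,255));B=((100,120,60),(125,255,255))
c=[]
for d,roi in((t,(320,220,370,270)),(s,(260,190,300,220))):
    m=blob(d,*Y,roi);v,u=np.nonzero(m);c.append((u.mean(),v.mean()));C=cloud(d)[v,u];print('pad',c[-1],len(u),np.median(C,0),C[:,2].max())
print('pad tri',tri(t,c[0],s,c[1]))
m=blob(t,*B,(170,200,265,275));cn=max(cv2.findContours(m,0,2)[0],key=cv2.contourArea)
r=cv2.minAreaRect(cn);bx=cv2.boxPoints(r);P=onplane(t,bx,0.026);print('tray corners top\n',P,P.mean(0))
C=cloud(t);v,u=np.nonzero(m);print('tray z pct',np.percentile(C[v,u][:,2],[5,50,95]))
# shaft in clouds
for n,d in(('top',t),('side',s)):
    C=cloud(d);P=C.reshape(-1,3)
    pad=C[int(c[0][1]),int(c[0][0])] if n=='top' else pad
    g=d['image'].reshape(-1,3).max(1)>110
    k=(abs(P[:,0]-pad[0])<.06)&(P[:,1]>pad[1]-.04)&(P[:,1]<pad[1]+.13)&(P[:,2]>.012)&(P[:,2]<.035)&g
    Q=P[k];print(n,len(Q),Q.min(0),Q.max(0))
    if len(Q)>5:
        w=np.cov(Q[:,:2].T);e,V=np.linalg.eigh(w);print('mean',Q.mean(0),'axis',V[:,1],np.percentile((Q[:,:2]-Q[:,:2].mean(0))@V[:,1],[0,100]))
# lever bar direction: cloud points z .09-.13
C=cloud(t).reshape(-1,3)
k=(abs(C[:,1]-pad[1])<.06)&(C[:,0]>pad[0]+.03)&(C[:,0]<pad[0]+.11)&(C[:,2]>.07)&(C[:,2]<.13);Q=C[k]
print('lever',len(Q),np.polyfit(Q[:,0],Q[:,1],1))
cv2.imwrite('pics/crops.png',np.hstack([cv2.resize(t['image'][170:270,290:370],(400,500)),cv2.resize(s['image'][170:270,260:340],(400,500))])[:,:,::-1])
E
```

```text
pad (np.float64(343.3819095477387), np.float64(245.9497487437186)) 199 [ 0.4357 -0.0903  0.1163] 1.0981710256586754
pad (np.float64(279.72340425531917), np.float64(202.75886524822695)) 141 [ 0.4351 -0.0925  0.1135] 0.6166666813818323
pad tri (array([ 0.4368, -0.0909,  0.1124]), np.float64(0.001577194529385643))
tray corners top
 [[0.4232 0.309  0.026 ]
 [0.5347 0.2806 0.026 ]
 [0.4891 0.1214 0.026 ]
 [0.3797 0.1512 0.026 ]] [0.4567 0.2155 0.026 ]
tray z pct [0.0005 0.0048 0.028 ]
top 266 [ 0.4484 -0.1107  0.014 ] [ 0.476  -0.0017  0.0294]
mean [ 0.4626 -0.0465  0.0216] axis [0.1037 0.9946] [-0.0643  0.045 ]
side 289 [ 0.448  -0.1141  0.0123] [ 0.4799 -0.005   0.0249]
mean [ 0.4647 -0.0656  0.0189] axis [0.1478 0.989 ] [-0.0487  0.0611]
lever 176 [-0.005 -0.087]
```

View pics/crops.png

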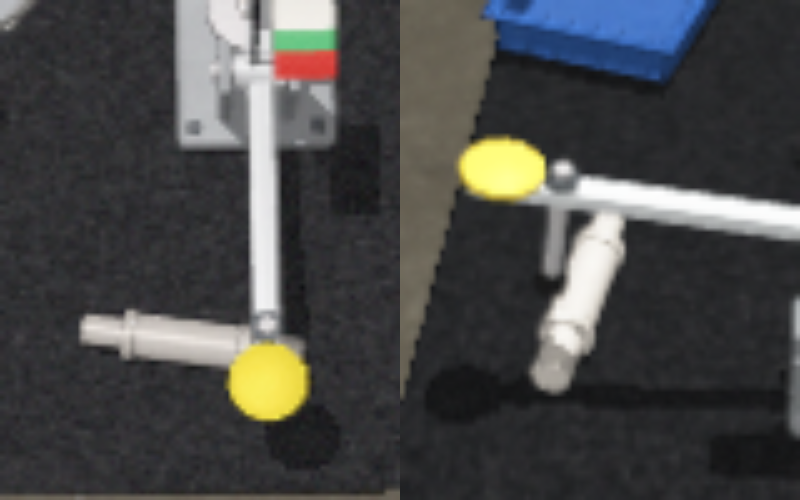

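Crop: the shaft lies to the left of the lever, with a thin end and a collar at its left end, and its middle is about (0.464,-0.058). I'll move to a hover point first.

The rows are not in the units I measure in: shifts go in shares of 0.4 m and turns go in shares of pi/2 rad. I convert before sending: -0.215 m / 0.4 = -0.5375, -0.19 m / 0.4 = -0.475, -0.56 rad / 1.5708 = -0.3565.

>>> tcp_steps(
  rows={"motion": [[0, 0, -0.0446, 0.0675, -0.0675, 0, 1], [0, 0, -0.0891, 0.135, -0.135, 0, 1], [0, 0, -0.1337, 0.2025, -0.2025, 0, 1], [0, 0, -0.1783, 0.27, -0.27, 0, 1], [0, 0, -0.2228, 0.3375, -0.3375, 0, 1], [0, 0, -0.2674, 0.405, -0.405, 0, 1], [0, 0, -0.3119, 0.475, -0.475, 0, 1], [0, 0, -0.3565, 0.5375, -0.5375, 0, 1]]},
  squeeze=60,
)

```text
time_s: 0.87
position: [0.307, -0.2839, 0.2923]
orientation: [[0.664, 0.748, 0.0], [0.748, -0.664, 0.0], [0.0, 0.0, -1.0]]
wrist_force: [0.7, -1.3, -0.0]
width: 1.001
grip_force: 0.0
```

```bash
cat > go.py <<'E'
import sys; from h import *
np.set_printoptions(precision=4,suppress=True)
# go.py x y z [tool-y angle]: shift in tool axes
a=list(map(float,sys.argv[1:])); s=probe_bus.state(); R=np.array(s['orientation']);p=np.array(s['position'])
print('shift',R.T@(np.array(a[:3])-p))
if len(a)>3:
    ya=a[3]; y=np.array([np.cos(ya),np.sin(ya),0]); z=np.array([0,0,-1.]); G=np.c_[np.cross(y,z),y,z]
    print('rotvec',cv2.Rodrigues(R.T@G)[0].ravel())
E
python3 go.py 0.44 0.0 0.25 -0.12
```

```text
shift [ 0.3006 -0.089   0.0424]
rotvec [ 0.0001 -0.0004 -0.6058]
```

To row units: 0.3 m / 0.4 = 0.75, 0.263 m / 0.4 = 0.6575, -0.16 rad / 1.5708 = -0.1019.

>>> tcp_steps(
  rows={"motion": [[0, 0, -0.0509, 0.095, -0.0275, 0.0125, 1], [0, 0, -0.1019, 0.1875, -0.055, 0.025, 1], [0, 0, -0.1528, 0.2825, -0.085, 0.04, 1], [0, 0, -0.2037, 0.375, -0.1125, 0.0525, 1], [0, 0, -0.2546, 0.47, -0.14, 0.065, 1], [0, 0, -0.3056, 0.5625, -0.1675, 0.0775, 1], [0, 0, -0.3501, 0.6575, -0.195, 0.09, 1], [0, 0, -0.3858, 0.75, -0.2225, 0.105, 1]]},
)

```text
time_s: 1.53
position: [0.4406, -0.0009, 0.2502]
orientation: [[0.119, 0.993, 0.001], [0.993, -0.119, -0.0], [-0.0, 0.001, -1.0]]
wrist_force: [0.1, -0.4, 0.5]
width: 1.0
grip_force: 0.0
```

```bash
python3 - <<'E'
from h import *
np.set_printoptions(precision=4,suppress=True)
d=grab('wrist','w1');C=cloud(d);P=C.reshape(-1,3);g=d['image'].reshape(-1,3).max(1)>90
k=(abs(P[:,0]-.465)<.05)&(P[:,1]>-.13)&(P[:,1]<.02)&(P[:,2]>.012)&(P[:,2]<.035)&g&(d['z_map'].ravel()>0)
Q=P[k];e,V=np.linalg.eigh(np.cov(Q[:,:2].T));print(len(Q),Q.min(0),Q.max(0),Q.mean(0),V[:,1]);print(d['T'])
print(probe_bus.state()['position'])
E
```

```text
1084 [ 0.4504 -0.0736  0.0121] [ 0.4793 -0.0013  0.027 ] [ 0.4648 -0.0372  0.021 ] [0.1395 0.9902]
[[ 0.9929 -0.1163 -0.027   0.4495]
 [-0.1194 -0.9644 -0.2359  0.0654]
 [ 0.0013  0.2374 -0.9714  0.3433]
 [ 0.      0.      0.      1.    ]]
[0.443  0.0041 0.2492]
```

View pics/w1.png

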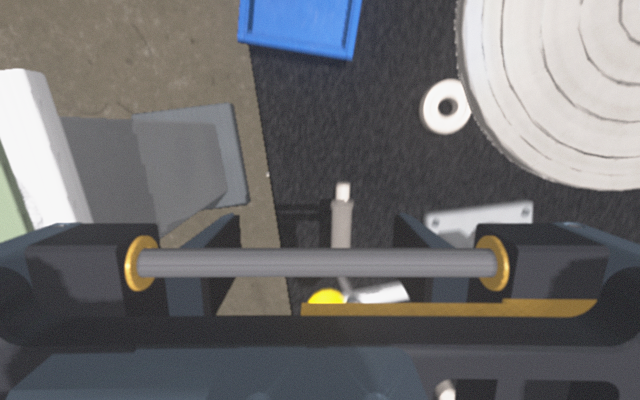

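The wrist view shows the shaft's thin left end at (343,183), the pad at (325,297), and nothing in the way of the fingers.

```bash
python3 go.py 0.467 -0.022 0.083 -0.13
```

```text
shift [-0.024   0.0266  0.1661]
rotvec [ 0.0015 -0.0052  0.0153]
```

To row units: 0.166 m / 0.4 = 0.415, 0.15 m / 0.4 = 0.375, 0.015 rad / 1.5708 = 0.0095.

>>> tcp_steps(
  rows={"motion": [[0, 0, 0.0032, -0.02, 0.0225, 0.075, 1], [0, 0, 0.0064, -0.04, 0.045, 0.15, 1], [0, 0, 0.0095, -0.06, 0.0665, 0.225, 1], [0, 0, 0.0095, -0.06, 0.0665, 0.3, 1], [0, 0, 0.0095, -0.06, 0.0665, 0.375, 1], [0, 0, 0.0095, -0.06, 0.0665, 0.415, 1], [0, 0, 0.0095, -0.06, 0.0665, 0.415, 0.5], [0, 0, 0.0095, -0.06, 0.0665, 0.415, 0.0]]},
  squeeze=30,
)

```text
time_s: 2.25
position: [0.4633, -0.0302, 0.0838]
orientation: [[0.138, 0.99, -0.002], [0.99, -0.138, 0.0], [-0.0, -0.002, -1.0]]
wrist_force: [-0.0, 0.7, -0.3]
width: 0.887
grip_force: 0.0
```

>>> tcp_steps(
  rows={"motion": [[0, 0, 0, 0, 0, 0, 0], [0, 0, 0, 0, 0, 0, 0], [0, 0, 0, 0, 0, 0, 0], [0, 0, 0, 0, 0, 0, 0], [0, 0, 0, 0, 0, 0, 0]]},
  squeeze=30,
)

```text
time_s: 2.67
position: [0.4638, -0.0301, 0.085]
orientation: [[0.138, 0.99, 0.002], [0.99, -0.138, -0.0], [-0.0, 0.002, -1.0]]
wrist_force: [0.0, -0.1, 0.2]
width: 0.519
grip_force: 0.0
```

```bash
python3 go.py 0.474 0.035 0.083
```

```text
shift [0.0659 0.0011 0.002 ]
```

>>> tcp_steps(
  rows={"motion": [[0, 0, 0, 0, 0, 0, 0], [0, 0, 0, 0, 0, 0, 0], [0, 0, 0, 0, 0, 0, 0], [0, 0, 0, 0, 0, 0, 0], [0, 0, 0, 0, 0, 0, 0], [0, 0, 0, 0, 0, 0, 0], [0, 0, 0, 0, 0, 0, 0]]},
  squeeze=30,
)

```text
time_s: 3.25
position: [0.4639, -0.0301, 0.0843]
orientation: [[0.138, 0.99, 0.001], [0.99, -0.138, -0.0], [-0.0, 0.001, -1.0]]
wrist_force: [0.5, 0.5, 0.2]
width: 0.256
grip_force: 30.0
```

```bash
python3 go.py 0.474 0.035 0.083
```

```text
shift [0.0659 0.0011 0.0013]
```

To row units: 0.09 m / 0.4 = 0.225, 0.075 m / 0.4 = 0.1875.

>>> tcp_steps(
  rows={"motion": [[0, 0, 0, 0.0375, 0, -0.0025, 0], [0, 0, 0, 0.075, 0, -0.0025, 0], [0, 0, 0, 0.1125, 0, -0.0025, 0], [0, 0, 0, 0.15, 0, -0.0025, 0], [0, 0, 0, 0.1875, 0, -0.0025, 0], [0, 0, 0, 0.225, 0, -0.0025, 0], [0, 0, 0, 0.225, 0, -0.0025, 0], [0, 0, 0, 0.225, 0, -0.0025, 0]]},
  squeeze=30,
)

```text
time_s: 3.92
position: [0.4754, 0.0594, 0.0849]
orientation: [[0.136, 0.991, -0.001], [0.991, -0.136, -0.0], [-0.001, -0.001, -1.0]]
wrist_force: [-0.1, -0.8, -2.1]
width: 0.263
grip_force: 30.0
```

>>> tcp_steps(
  rows={"motion": [[0, 0, 0, 0, 0, 0, 0.3], [0, 0, 0, 0, 0, 0, 0.5], [0, 0, 0, 0, 0, 0, 0.6], [0, 0, 0, 0, 0, 0, 0.6], [0, 0, 0, 0, 0, 0, 0.6], [0, 0, 0, 0, 0, 0, 0.6]]},
)

```text
time_s: 4.42
position: [0.476, 0.0588, 0.0853]
orientation: [[0.138, 0.99, 0.0], [0.99, -0.138, -0.0], [-0.0, 0.0, -1.0]]
wrist_force: [0.3, -0.1, -0.4]
width: 0.594
grip_force: 0.0
```

```bash
python3 - <<'E'
from h import *
np.set_printoptions(precision=4,suppress=True)
print(probe_bus.state()['position'],probe_bus.state()['width'])
for n in('side','top'):
    d=grab(n,n+'2');P=cloud(d).reshape(-1,3);g=d['image'].reshape(-1,3).max(1)>110
    k=(abs(P[:,0]-.475)<.05)&(P[:,1]>-.08)&(P[:,1]<.12)&(P[:,2]>.012)&(P[:,2]<.035)&g
    Q=P[k]
    if len(Q)>5: print(n,len(Q),Q.min(0),Q.max(0))
s=cv2.imread('pics/side2.png');cv2.imwrite('pics/side2c.png',cv2.resize(s[130:260,230:390],(640,520)))
E
```

```text
[0.476  0.0588 0.0853] 0.5943975364148425
side 176 [ 0.4621 -0.0256  0.0122] [0.4915 0.0834 0.0245]
top 135 [ 0.4586 -0.0219  0.015 ] [0.4814 0.0229 0.029 ]
```

View pics/side2c.png

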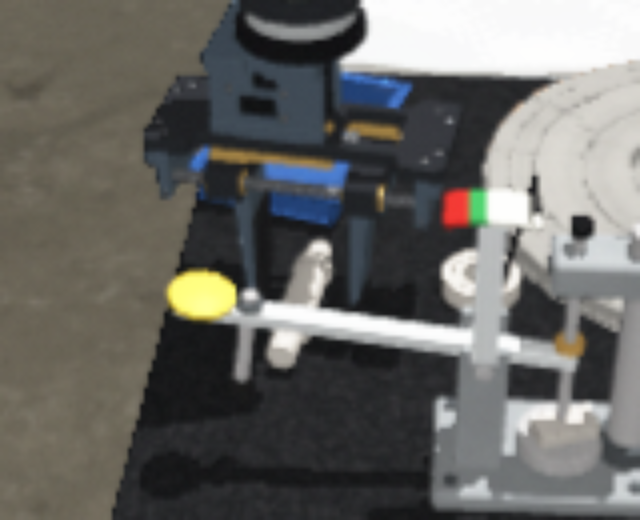

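The shaft is now clear of the lever, between the fingers, with its middle at y≈0.029. I'll regrasp it there.

To row units: -0.029 m / 0.4 = -0.0725, -0.02 m / 0.4 = -0.05.

>>> tcp_steps(
  rows={"motion": [[0, 0, 0, -0.025, 0, 0, 0.6], [0, 0, 0, -0.05, 0, 0, 0.6], [0, 0, 0, -0.0725, 0, 0, 0.6], [0, 0, 0, -0.0725, 0, 0, 0], [0, 0, 0, -0.0725, 0, 0, 0], [0, 0, 0, -0.0725, 0, 0, 0], [0, 0, 0, -0.0725, 0, 0, 0], [0, 0, 0, -0.0725, 0, 0, 0]]},
  squeeze=45,
)

```text
time_s: 5.18
position: [0.4721, 0.0305, 0.0853]
orientation: [[0.137, 0.991, 0.0], [0.991, -0.137, -0.0], [-0.0, 0.0, -1.0]]
wrist_force: [-1.5, -0.2, -1.6]
width: 0.267
grip_force: 12.3
```

>>> tcp_steps(
  rows={"motion": [[0, 0, 0, 0, 0, 0, 0], [0, 0, 0, 0, 0, 0, 0], [0, 0, 0, 0, 0, 0, 0]]},
  squeeze=45,
)

```text
time_s: 5.43
position: [0.4721, 0.0305, 0.0853]
orientation: [[0.137, 0.991, 0.0], [0.991, -0.137, -0.0], [0.0, 0.0, -1.0]]
wrist_force: [1.0, 0.5, 0.5]
width: 0.262
grip_force: 45.0
```

>>> tcp_steps(
  rows={"motion": [[0, 0, 0, 0, 0, -0.025, 0], [0, 0, 0, 0, 0, -0.075, 0], [0, 0, 0, 0, 0, -0.125, 0], [0, 0, 0, 0, 0, -0.175, 0], [0, 0, 0, 0, 0, -0.2125, 0], [0, 0, 0, 0, 0, -0.2125, 0]]},
)

```text
time_s: 5.93
position: [0.4733, 0.0305, 0.1727]
orientation: [[0.137, 0.99, 0.006], [0.991, -0.137, 0.0], [0.001, 0.006, -1.0]]
wrist_force: [1.6, -0.3, -0.7]
width: 0.259
grip_force: 45.0
```

```bash
python3 - <<'E'
from h import *
np.set_printoptions(precision=4,suppress=True)
p=probe_bus.state()['position'];print(p,probe_bus.state()['width'])
d=grab('side','side3');P=cloud(d).reshape(-1,3);g=d['image'].reshape(-1,3).max(1)>110
k=(abs(P[:,0]-p[0])<.03)&(P[:,1]>-.06)&(P[:,1]<.1)&(P[:,2]>.05)&(P[:,2]<.125)&g
Q=P[k];print(len(Q),Q.min(0),Q.max(0))
s=cv2.imread('pics/side3.png');cv2.imwrite('pics/side3c.png',cv2.resize(s[100:260,220:400],(720,600)))
t=grab('top','top3');m=cv2.inRange(cv2.cvtColor(t['image'],cv2.COLOR_RGB2HSV),(100,120,60),(125,255,255));m[:200]=0;m[:,:170]=0;m[:,265:]=0
b=cv2.boxPoints(cv2.minAreaRect(max(cv2.findContours(m,0,2)[0],key=cv2.contourArea)));print(onplane(t,b,.026))
# side view tray: rim ring corners
m=cv2.inRange(cv2.cvtColor(d['image'],cv2.COLOR_RGB2HSV),(100,120,60),(125,255,255));
C=cloud(d);v,u=np.nonzero(m);q=C[v,u];q=q[(abs(q[:,0]-.457)<.12)&(abs(q[:,1]-.215)<.13)&(q[:,2]>.018)&(q[:,2]<.035)]
r=cv2.minAreaRect(q[:,:2].astype(np.float32)*1000);print('side tray',len(q),r)
E
python3 go.py 0.457 0.2155 0.17 -0.279
```

```text
[0.4733 0.0305 0.1727] 0.25942186810148987
217 [ 0.4522 -0.0253  0.0897] [0.4992 0.0662 0.1237]
[[0.4232 0.309  0.026 ]
 [0.5333 0.2811 0.026 ]
 [0.5073 0.1897 0.026 ]
 [0.3985 0.2184 0.026 ]]
side tray 238 ((459.74017333984375, 215.29534912109375), (166.44622802734375, 113.97746276855469), 75.4324722290039)
shift [ 0.1813 -0.0399 -0.    ]
rotvec [0.     0.0001 0.1412]
```

View pics/side3c.png

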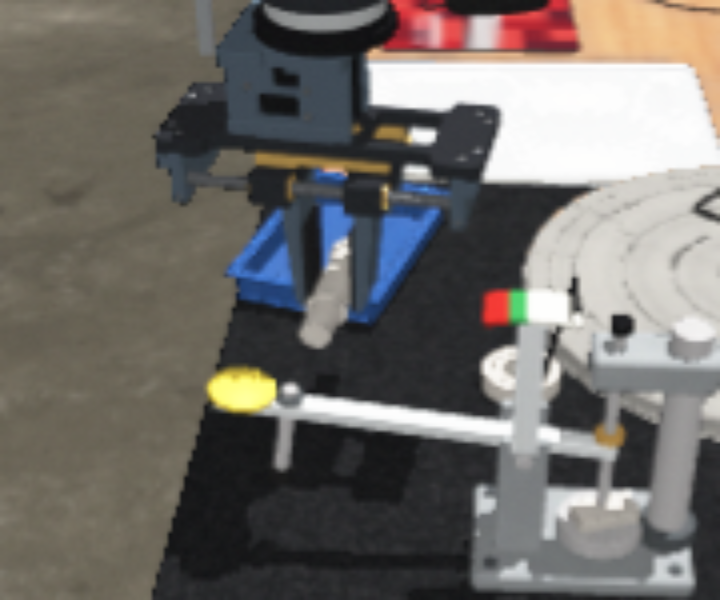

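The shaft is lifted, level, between the fingers. Now over to the tray and down.

To row units: 0.181 m / 0.4 = 0.4525, 0.15 m / 0.4 = 0.375, 0.13 rad / 1.5708 = 0.0828.

>>> tcp_steps(
  rows={"motion": [[0, 0, 0.0127, 0.075, -0.015, 0, 0], [0, 0, 0.0286, 0.15, -0.0325, 0, 0], [0, 0, 0.0446, 0.225, -0.05, 0, 0], [0, 0, 0.0573, 0.3, -0.0675, 0, 0], [0, 0, 0.07, 0.375, -0.0825, 0, 0], [0, 0, 0.0828, 0.4525, -0.0975, 0, 0], [0, 0, 0.0828, 0.4525, -0.0975, 0, 0], [0, 0, 0.0828, 0.4525, -0.0975, 0, 0]]},
)

```text
time_s: 6.7
position: [0.4572, 0.2159, 0.1685]
orientation: [[0.262, 0.965, -0.003], [0.965, -0.262, -0.002], [-0.002, -0.003, -1.0]]
wrist_force: [0.2, -1.5, -1.9]
width: 0.261
grip_force: 45.0
```

```bash
python3 go.py 0.458 0.2155 0.0895 -0.268
python3 - <<'E'
from h import *
t=grab('side');cv2.imwrite('pics/s4.png',cv2.resize(t['image'][110:200,250:370],(800,600))[:,:,::-1])
E
```

```text
shift [0.     0.0011 0.079 ]
rotvec [-0.0026  0.0025  0.0034]
```

View pics/s4.png

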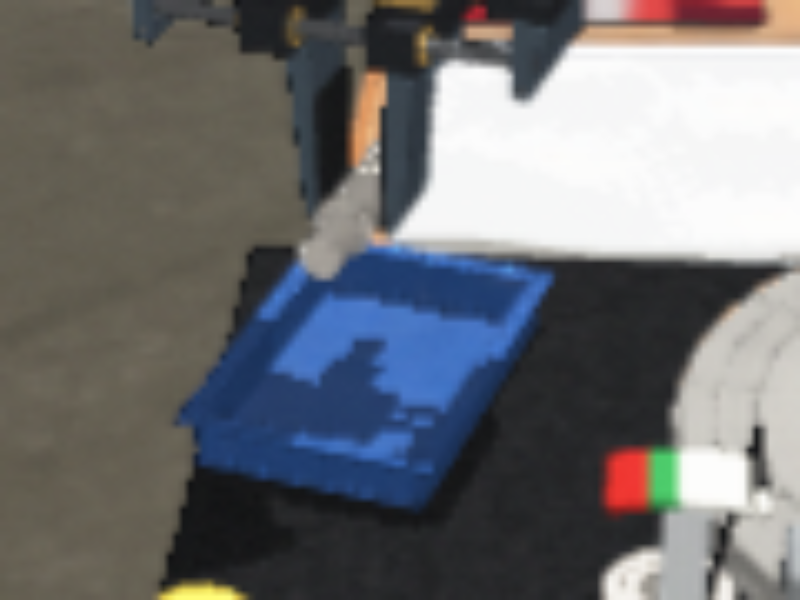

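The shaft is held above the tray and lined up with its long side. I'll lower it and open a little.

To row units: 0.08 m / 0.4 = 0.2, 0.074 m / 0.4 = 0.185.

>>> tcp_steps(
  rows={"motion": [[0, 0, 0, 0, 0, 0.0625, 0], [0, 0, 0, 0, 0, 0.125, 0], [0, 0, 0, 0, 0, 0.1625, 0], [0, 0, 0, 0, 0, 0.185, 0], [0, 0, 0, 0, 0, 0.2, 0], [0, 0, 0, 0, 0, 0.2, 0], [0, 0, 0, 0, 0, 0.2, 0]]},
)

```text
time_s: 7.33
position: [0.4586, 0.2146, 0.0905]
orientation: [[0.266, 0.964, 0.0], [0.964, -0.266, 0.0], [0.0, 0.0, -1.0]]
wrist_force: [0.1, 0.1, -1.4]
width: 0.261
grip_force: 45.0
```

>>> tcp_steps(
  rows={"motion": [[0, 0, 0, 0, 0, 0, 0.4], [0, 0, 0, 0, 0, 0, 0.5], [0, 0, 0, 0, 0, 0, 0.5], [0, 0, 0, 0, 0, 0, 0.5]]},
)

```text
time_s: 7.67
position: [0.4585, 0.2152, 0.0909]
orientation: [[0.265, 0.964, 0.001], [0.964, -0.265, 0.001], [0.001, 0.001, -1.0]]
wrist_force: [0.1, 0.3, 0.2]
width: 0.492
grip_force: 0.0
```

>>> tcp_steps(
  rows={"motion": [[0, 0, 0, 0, 0, -0.075, 0.5], [0, 0, 0, 0, 0, -0.15, 0.5], [0, 0, 0, 0, 0, -0.225, 0.5], [0, 0, 0, 0, 0, -0.3, 0.5], [0, 0, 0, 0, 0, -0.375, 0.4], [0, 0, 0, -0.075, 0, -0.4, 0.2], [0, 0, 0, -0.15, 0, -0.4, 0], [0, 0, 0, -0.225, 0, -0.4, 0]]},
  squeeze=20,
)

```text
time_s: 8.33
position: [0.4343, 0.1277, 0.2516]
orientation: [[0.263, 0.965, 0.003], [0.965, -0.263, 0.001], [0.001, 0.003, -1.0]]
wrist_force: [0.3, -0.1, -0.5]
width: 0.239
grip_force: 0.0
```

```bash
python3 - <<'E'
from h import *
np.set_printoptions(precision=4,suppress=True)
c=[]
t=grab('top');s=grab('side')
for d,roi in((t,(320,220,370,270)),(s,(260,190,300,220))):
    m=cv2.inRange(cv2.cvtColor(d['image'],cv2.COLOR_RGB2HSV),(20,120,120),(35,255,255));k=np.zeros_like(m);x0,y0,x1,y1=roi;k[y0:y1,x0:x1]=m[y0:y1,x0:x1]
    v,u=np.nonzero(k);c.append((u.mean(),v.mean()));print(len(u))
print(tri(t,c[0],s,c[1]),onplane(t,[c[0]],.115),onplane(s,[c[1]],.115))
P=cloud(s).reshape(-1,3);im=s['image'].reshape(-1,3).astype(int)
k=(abs(P[:,0]-.458)<.07)&(abs(P[:,1]-.2155)<.08)&(P[:,2]>.006)&(P[:,2]<.06)&(im[:,0]>100);Q=P[k];print('shaft',len(Q),Q.min(0),Q.max(0))
cv2.imwrite('pics/s5.png',cv2.resize(s['image'][110:230,250:410],(800,600))[:,:,::-1])
E
python3 go.py 0.4365 -0.0915 0.215 -0.27
```

```text
204
137
(array([ 0.437 , -0.0907,  0.1123]), np.float64(0.0013427285237552632)) [[ 0.4362 -0.0908  0.115 ]] [[ 0.4383 -0.0939  0.115 ]]
shaft 189 [0.4408 0.1595 0.0071] [0.4831 0.2874 0.0273]
shift [-0.2081  0.0617  0.036 ]
rotvec [-0.      0.0015 -0.0007]
```

View pics/s5.png

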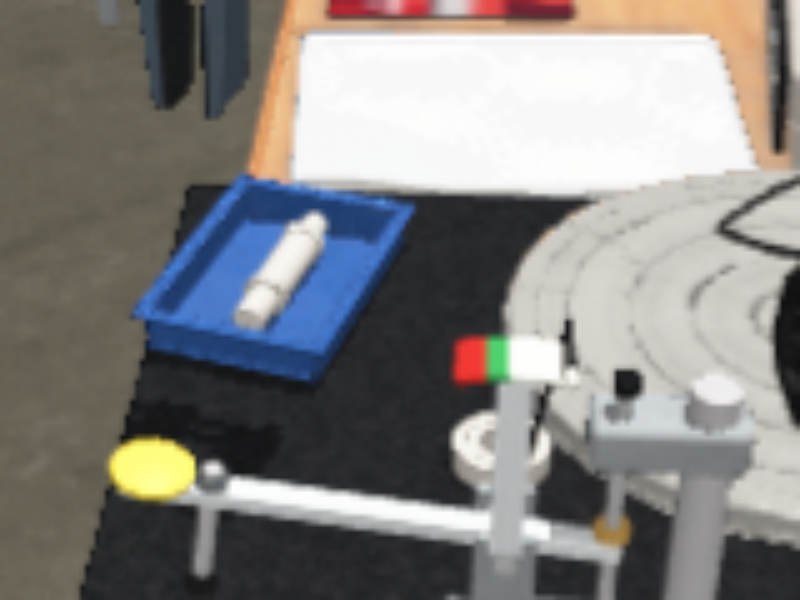

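The shaft lies flat in the middle of the tray, released. I'll move above the pad with the fingers shut.

To row units: -0.203 m / 0.4 = -0.5075, 0.036 m / 0.4 = 0.09.

>>> tcp_steps(
  rows={"motion": [[0, 0, 0, -0.075, 0.0225, 0.015, 0], [0, 0, 0, -0.15, 0.045, 0.03, 0], [0, 0, 0, -0.225, 0.0675, 0.045, 0], [0, 0, 0, -0.3, 0.09, 0.06, 0], [0, 0, 0, -0.375, 0.1125, 0.075, 0], [0, 0, 0, -0.45, 0.135, 0.0825, 0], [0, 0, 0, -0.5075, 0.1525, 0.09, 0], [0, 0, 0, -0.5075, 0.1525, 0.09, 0]]},
  squeeze=30,
)

```text
time_s: 9.1
position: [0.4399, -0.0865, 0.2139]
orientation: [[0.268, 0.963, 0.0], [0.963, -0.268, -0.001], [-0.001, 0.001, -1.0]]
wrist_force: [0.6, -0.2, -0.2]
width: 0.004
grip_force: 0.0
```

>>> tcp_steps(
  rows={"motion": [[0, 0, 0, 0, 0, 0, 0], [0, 0, 0, 0, 0, 0, 0], [0, 0, 0, 0, 0, 0, 0]]},
)

```text
time_s: 9.35
position: [0.4396, -0.0826, 0.2144]
orientation: [[0.264, 0.965, 0.0], [0.965, -0.264, 0.0], [0.0, 0.0, -1.0]]
wrist_force: [1.3, 0.1, -0.4]
width: 0.005
grip_force: 0.0
```

```bash
python3 go.py 0.4365 -0.0915 0.175 -0.27
```

```text
shift [-0.0094 -0.0007  0.0394]
rotvec [ 0.0003 -0.0004  0.0033]
```

To row units: 0.039 m / 0.4 = 0.0975, 0.034 m / 0.4 = 0.085.

>>> tcp_steps(
  rows={"motion": [[0, 0, 0, -0.0225, 0, 0, 0], [0, 0, 0, -0.0225, 0, 0.025, 0], [0, 0, 0, -0.0225, 0, 0.0425, 0], [0, 0, 0, -0.0225, 0, 0.0575, 0], [0, 0, 0, -0.0225, 0, 0.0725, 0], [0, 0, 0, -0.0225, 0, 0.085, 0], [0, 0, 0, -0.0225, 0, 0.0975, 0], [0, 0, 0, -0.0225, 0, 0.0975, 0]]},
)

```text
time_s: 10.02
position: [0.4364, -0.0922, 0.1744]
orientation: [[0.265, 0.964, -0.002], [0.964, -0.265, 0.0], [-0.0, -0.002, -1.0]]
wrist_force: [-3.7, 1.4, 5.3]
width: 0.001
grip_force: 2.5
```

>>> tcp_steps(
  rows={"motion": [[0, 0, 0, 0, 0, 0.0125, 0], [0, 0, 0, 0, 0, 0.025, 0], [0, 0, 0, 0, 0, 0.0375, 0], [0, 0, 0, 0, 0, 0.0375, 0], [0, 0, 0, 0, 0, 0.0375, 0]]},
)

```text
time_s: 10.43
position: [0.4369, -0.0923, 0.1605]
orientation: [[0.265, 0.964, -0.0], [0.964, -0.265, 0.0], [-0.0, -0.0, -1.0]]
wrist_force: [-4.6, 0.5, 7.5]
width: 0.006
grip_force: 3.6
```

To row units: 0.004 m / 0.4 = 0.01, 0.002 m / 0.4 = 0.005.

>>> tcp_steps(
  rows={"motion": [[0, 0, 0, 0, 0, 0.005, 0], [0, 0, 0, 0, 0, 0.01, 0], [0, 0, 0, 0, 0, 0.01, 0], [0, 0, 0, 0, 0, 0.01, 0], [0, 0, 0, 0, 0, 0.01, 0], [0, 0, 0, 0, 0, 0.01, 0], [0, 0, 0, 0, 0, 0.01, 0], [0, 0, 0, 0, 0, 0.01, 0]]},
)

```text
time_s: 11.1
position: [0.437, -0.0923, 0.1568]
orientation: [[0.265, 0.964, 0.0], [0.964, -0.265, -0.0], [0.0, 0.0, -1.0]]
wrist_force: [-4.4, 0.4, 7.5]
width: 0.004
grip_force: 3.9
```

```bash
python3 - <<'E'
from h import *
np.set_printoptions(precision=4,suppress=True)
s=grab('side');cv2.imwrite('pics/s6.png',cv2.resize(s['image'][110:260,250:410],(640,600),interpolation=cv2.INTER_CUBIC)[:,:,::-1])
P=cloud(s).reshape(-1,3);k=(abs(P[:,1]+.094)<.012)&(P[:,0]>.475)&(P[:,0]<.545)&(P[:,2]>.05)&(P[:,2]<.13)
Q=P[k];f=np.polyfit(Q[:,0],Q[:,2],1);print('slope',len(Q),f)
im=cv2.cvtColor(s['image'],cv2.COLOR_RGB2HSV);m=cv2.inRange(im,(20,120,120),(35,255,255)).ravel()>0
q=P[m&(abs(P[:,0]-.437)<.04)&(abs(P[:,1]+.09)<.05)];print('pad',len(q),np.percentile(q,[5,50,95],0))
x=probe_bus.state();print(x['time_s'],x['position'],x['wrist_force'])
E
```

```text
slope 211 [0.1424 0.0037]
pad 86 [[ 0.4219 -0.1306  0.07  ]
 [ 0.4442 -0.104   0.075 ]
 [ 0.4655 -0.0846  0.1822]]
11.15 [ 0.437  -0.0923  0.1568] [-4.0546  0.2965  6.441 ]
```

View pics/s6.png

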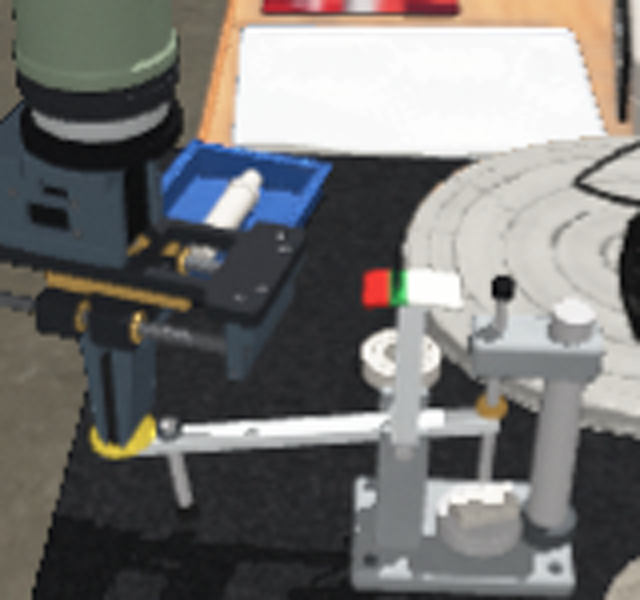

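The fingertips hold the pad down. The measured slope of 0.142 gives a joint angle of about 0.27 rad, in the green, at 7–8 N, with the shaft still in the tray. I'll hold a moment and hand in.

>>> tcp_steps(
  rows={"motion": [[0, 0, 0, 0, 0, 0, 0], [0, 0, 0, 0, 0, 0, 0], [0, 0, 0, 0, 0, 0, 0], [0, 0, 0, 0, 0, 0, 0], [0, 0, 0, 0, 0, 0, 0], [0, 0, 0, 0, 0, 0, 0], [0, 0, 0, 0, 0, 0, 0], [0, 0, 0, 0, 0, 0, 0]]},
)

```text
time_s: 11.82
position: [0.437, -0.0923, 0.1568]
orientation: [[0.265, 0.964, 0.0], [0.964, -0.265, -0.0], [0.0, 0.0, -1.0]]
wrist_force: [-3.9, 1.4, 7.5]
width: 0.003
grip_force: 3.9
```

```bash
python3 -c "
from bench import env, cams, probe_bus
print(env.sign_off())"
```

```text
the job is handed in; nothing more can be done
None
```

The job is handed in at 11.8 s (no verdict was printed): the shaft lies flat and released in the blue tray, and the fingertips are still holding the lever at about 0.27 rad, in the green, with about 7.5 N.

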